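Raise the stud and hold the pitch gauge on its mark

TASK

Turn the selector knob on the wooden stud block to the red dot, so that its stud comes up to working height. Then take the pitch gauge by its wooden grip, set the middle of its foot on the brass cap of the stud so that the sprung cap is partly pressed down (not to its stop, and never hard), and rock the gauge sideways on it until the tip of the weighted, self-levelling black pointer settles in the middle of the red mark on the dial. The program finishes while the gripper still holds the gauge there, at rest on the stud; leave the two thread spools and the brown tin where they are.

Things in the scene. Friction and masses are not known exactly. Their poses are not given: they have to be found in the camera images.
- cam_block: Stud block fixed to the bench: dark steel foot 150 (x) x 80 (y) mm under a wooden block whose deck is 45 mm above the bench. Origin at the centre of its underside on the bench, z up. The selector knob stands on the deck at x = -40 mm, the stud at x = +40 mm, both at y = 0 of the block. A shoe last stands in front of it and a lamp hangs behind it, to its left; keep clear.
- selector (a joint): Angle of the selector knob, rad, growing clockwise seen from above, range 0 to 1.5. A spring detent holds it at 0, 0.5, 1.0 and 1.5, each with a dot on the deck round the knob; the red dot is at 1.0, the other dots are white. It starts somewhere between 0 and 0.6. A screw lifts the stud with the knob: 16 mm of lift per rad, so 16 mm up at the red dot. It turns stiffly (up to about 0.2 N m).
- selector_grip (a point): Point on the knob's axis at the height to grip it, 80 mm above the bench. The knob is a black upright bar 42 mm long, 12 mm thick, 32 mm high (its top 88 mm above the bench) on a disc of 42 mm diameter (top 56 mm above the bench); a white line on the bar's top marks the end that points at the dots. The point's own y axis is not the bar: the bar lies along the point's y axis turned by +0.75 rad about z (its white end along -y so turned); the point turns with the knob.
- stud_top (a point): Top of the stud's domed brass cap (25 mm diameter), about 58 mm above the bench at selector 0 and 74 mm with the selector at the red dot. The point moves with stud and cap.
- cap (a joint): How far the sprung brass cap is pressed into the stud, m, 0 (free) to 0.006 (its stop); about 0.9 N per mm.
- gauge: Loose pitch gauge, 0.3 kg, upright on the bench. Origin: middle of its foot's underside; z up, dial faces its -x. Steel foot 38 (x) x 90 (y) x 12 mm; grey dial 100 mm across, 14 mm thick, centre 70 mm up; wooden grip tab 14 (x) x 34 (y) mm, free from 123 to 176 mm up, pinched with fingers closing along the gauge's x. Rocking turns it about its own x axis.
- gauge_grip (a point): Middle of the wooden grip tab, 148 mm above the gauge's underside, on its centre line; axes as gauge.
- pointer (a joint): Angle of the free-swinging black pointer against the gauge, rad, about the gauge's +x axis (right-hand). A weight below its axis keeps the needle pointing straight up, so it reads minus the gauge's tilt about its +x axis, 0 when the gauge stands upright. It swings for up to a second after the gauge moves.
- pointer_tip (a point): Tip of the pointer's needle, 40 mm from the dial's centre, straight above it; the point's z axis points from the dial's centre to the tip.
- bezel (a joint): Angle of the red mark on the dial, rad, same axis and sense as pointer, between -0.34 and -0.12 (so the gauge's top must lean toward its -y side), different every time and not to be changed (a stiff ring). The pointer stands in the middle of the mark when pointer equals bezel.
- red_mark (a point): Middle of the red mark on the upper half of the dial, a band 13 mm long and about 8 degrees (6 mm) wide, 40 mm from the dial's centre; the point's z axis points from the dial's centre to the mark.
- spool_1: Bystander: wooden spool of light thread, 42 mm diameter, 55 mm high, origin under its centre.
- spool_3: Bystander: wooden spool of black thread, 42 mm diameter, 60 mm high, origin under its centre.
- tin_brown: Bystander: flat brown polish tin, 73 x 79 x 22 mm, origin under its centre.
Things that resemble listed ones, but are neither listed nor needed, are in the scene too. What is shaped like the gauge but orange is not meant.

How it is judged:
By the outcome, as a careful person would: the job done as asked, in the order asked, and still so for the second after the job is handed in, while the arm keeps its last pose, push and grip.
It also fails if it takes over 58 s, if anything falls off the work surface, if the arm or the gripper's body presses on something with over 40 N, if the wrist force passes 120 N, or if a joint passes its speed limit or range.

ROBOT

A 7-joint arm with a two-finger parallel gripper is mounted at the origin on a cart in front of the work surface, level with it; the furniture and walls round the work are solid. World frame = base frame: x ahead of the robot, y to its left, z up, the work surface at z = 0. Lengths are in m, angles in rad, forces in N, time in s.
With the tool pointing down it reaches from about 0.425 to 0.925 m from the base axis. Payload 6.8 kg.
Tool frame: the origin (TCP) lies on the front face of the gripper's body, between the roots of the fingers; the fingertips stand 73 mm ahead of it and the grasp point (between the pads) lies 54 mm ahead of it; z points along the fingers, y is the direction in which the jaws open and shut (so a half turn about z gives the same grasp; the last joint's range is limited). The gripper opens to 85 mm and grips with 20 to 120 N. Pads are 22 mm wide; open, the fingers measure 114 mm over their backs; the gripper's body (76 mm by 85 mm) begins 54 mm behind the grasp point. The pads swing forward as they close: fully open they stand 13 mm farther back than shut.
Start: joints at [-1.249, 0.477, 0.022, 1.555, -0.011, 1.109, -0.083], TCP at [0.281, 0.614, 0.304] pointing down, gripper open.
Joint ranges: [-2.96, 2.96], [-0.34, 2.1], [-1.41, 1.46], [0.24, 2.44], [-1.37, 4.51], [0.17, 1.92], [-2.96, 2.96]. Speed limits (rad/s): [2.39, 2.39, 3.14, 3.14, 3.14, 3.14, 3.14].

INTERFACE

Orientations are given as a rotation vector (axis times angle).
In Python, from bench import * gives the robot as it stands.
- The arm moves only by the tool jog_arm, never from a script. Its argument "plan" is a list of rows, each a list of 2 entries, a list of its own where there are three numbers: the shift along the world's x, y, z in cm, then the turn about the world's z in rad. In form: [[[tx, ty, tz], twist], ...]. A call has 1 to 12 rows; each row shifts and turns the commanded pose from where the row before left it; what a row does not reach is not made up. A row lasts 1/10 s, in which the tool goes at most 50 mm and 8.59 degrees, less where a joint would pass 70% of its speed; a pose out of reach is approached as far as the arm can. A call is refused whole if a number of a shift passes 5 or a number of a turn 0.15, either way. A call with a gripper value outside its range is refused whole. "hand" is the finger opening in cm, from 0 to 8.54, set as the call begins (left out, the last holds). The fingers move at their own pace and stop on an object; "grip_force" is the grip in N (left out, the last holds). Time passes only in rows, so rows that do not move let the fingers close. It gives the time, the measured TCP pose, the force and the opening at its end, in the units of the state.
- get_obs(): the state, without advancing time (a new reading comes with each control period).
- grab_frame(name): name is "scene" or "top"; returns the picture (480x640x3 uint8, red, green, blue); there is no depth.
- get_calibration(name): a dict with "intrinsics" (3x3 intrinsics, pixels), "k1" (the pictures are not rectified: a ray, as slopes to the right and down, at radius r is drawn at 1 + k1 r^2 times it, then the intrinsics apply), "xyz" and "orientation" of the camera in the world. Camera axes: x right, y down, z forward; pixel columns grow to the right and rows downward; lengths in m; the calibration is good to about 2 mm. A picture is of the moment at which its call begins. get_calibration takes no time and is no camera call.
- hand_in(): hands the job in, once; it reports no verdict.
The state is a dict: "clock": time; "joints": joint angles; "qvel": joint speeds; "tau": joint torques, N m; "tcp_pos": TCP position; "orientation": TCP orientation; "contact_force": force on the tool from outside, world axes, zero at the start; "moment": the same for the moment, N m; "grip_width": finger opening in m.
Only numpy, scipy, OpenCV 4.12 (cv2) and the standard library are available. Lean on these libraries where they do the work, as an engineer would, in place of code of your own. Each camera call takes 0.05 s, during which the arm holds its last target. There are 200 camera calls.

## Working session

There is one attempt and no reset: what is moved stays moved. The work goes in short steps, Python scripts to look and compute and a tool call to move; the robot and the scene stay as the last step left them, time stands still between calls to the robot, and variables do not carry over. Pictures are saved under pics/ and viewed, about 8 in all and at most 12, crops included, and the job is handed in when it is done.

Besides the shell and the picture viewer there is one more tool, called after "Request:" as name([rows], argument=value, ...), one row to a line, values as JSON. jog_arm: Moves the arm, as the interface text tells. Its arguments: {"type":"object","properties":{"plan":{"type":"array","items":{"type":"array"}},"hand":{"type":"number"},"grip_force":{"type":"number"}},"required":["plan"]}

```bash
mkdir -p pics; ls
cat > h.py <<'E'
import numpy as np, cv2
from scipy.spatial.transform import Rotation as R
from bench import *
def ray(name,u,v):
    c=get_calibration(name);K=np.array(c["intrinsics"]);k=c["k1"]
    d=np.array([(u-K[0,2])/K[0,0],(v-K[1,2])/K[1,1]]);s=d.copy()
    for _ in range(20): s=d/(1+k*(s@s))
    r=R.from_rotvec(c["orientation"]).as_matrix()@np.array([s[0],s[1],1.])
    return np.array(c["xyz"]),r
def onz(name,u,v,z):
    o,r=ray(name,u,v); return o+r*(z-o[2])/r[2]
def tri(a,b):
    o1,r1=ray("scene",*a);o2,r2=ray("top",*b)
    A=np.c_[r1,-r2];t=np.linalg.lstsq(A,o2-o1,rcond=None)[0]
    p,q=o1+t[0]*r1,o2+t[1]*r2
    return (p+q)/2,np.linalg.norm(p-q)
def proj(name,p):
    c=get_calibration(name);K=np.array(c["intrinsics"])
    q=R.from_rotvec(c["orientation"]).as_matrix().T@(np.array(p)-np.array(c["xyz"]))
    s=q[:2]/q[2];s=s*(1+c["k1"]*(s@s));return K[0,0]*s[0]+K[0,2],K[1,1]*s[1]+K[1,2]
def snap(name,f):
    im=cv2.cvtColor(np.array(grab_frame(name)),cv2.COLOR_RGB2BGR);cv2.imwrite("pics/"+f,im);return im
E
python3 - <<'E'
from h import *
for n in("scene","top"): snap(n,n+"0.png");c=get_calibration(n);print(n,c)
print(get_obs())
E
```

```text
pics
scene {'intrinsics': array([[574.36378493,   0.        , 327.16301477],
       [  0.        , 574.36378493, 247.42164357],
       [  0.        ,   0.        ,   1.        ]]), 'k1': -0.17804503088270268, 'xyz': array([ 0.48648628, -1.03251889,  0.6001615 ]), 'orientation': array([-2.17576635,  0.17362361, -0.06786208])}
top {'intrinsics': array([[539.21936682,   0.        , 316.6194411 ],
       [  0.        , 539.21936682, 234.95305407],
       [  0.        ,   0.        ,   1.        ]]), 'k1': -0.03052956481881961, 'xyz': array([ 0.47949851, -0.35432042,  0.97524169]), 'orientation': array([-2.15081914,  2.12482572, -0.14268498])}
{'clock': 0.1, 'joints': array([-1.24907597,  0.47774133,  0.02234155,  1.55634213, -0.01149217,
        1.10929281, -0.08311451]), 'qvel': array([-0.0006727 , -0.00213971,  0.00183394, -0.00413086, -0.00014463,
        0.00172113, -0.00058615]), 'tau': array([ 4.14787602e-03, -5.97762036e+01,  1.61356017e+00, -2.81952775e+01,
        1.28882317e-02,  5.01386632e-03,  2.33051389e-05]), 'tcp_pos': array([0.28110997, 0.6132297 , 0.30301121]), 'orientation': array([-6.69910814e-01, -3.06910221e+00,  2.57545551e-03]), 'contact_force': array([-0.39232441,  0.69756535, -1.0530818 ]), 'moment': array([-0.0091194 , -0.03230199, -0.00818212]), 'grip_width': 0.08510809825304368}
```

View pics/scene0.png

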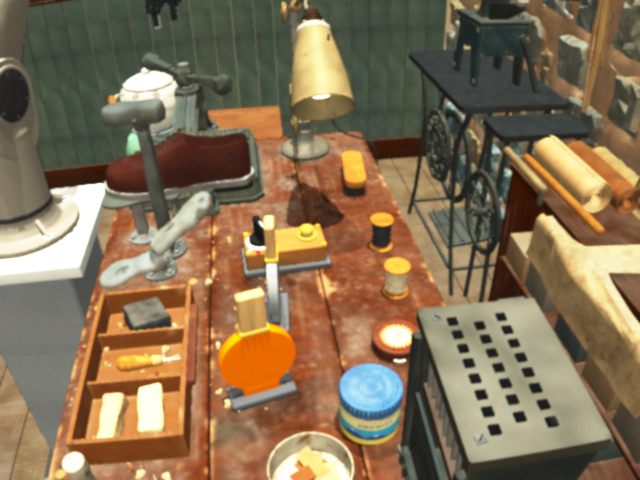

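View pics/top0.png

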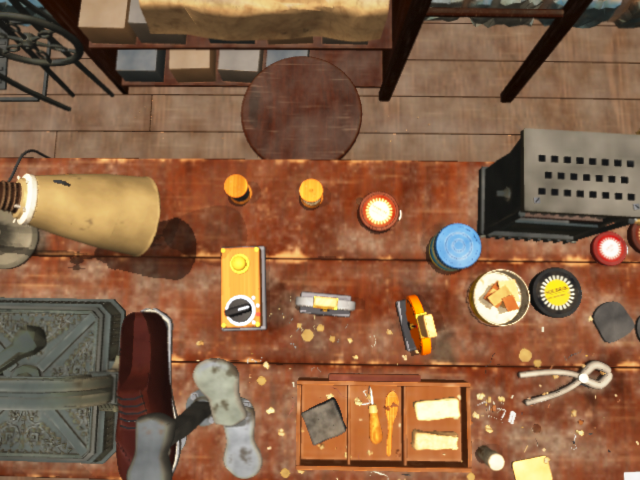

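Run:
```python
from h import *
t=cv2.imread("pics/top0.png");s=cv2.imread("pics/scene0.png")
a=cv2.resize(t[230:345,205:370],None,fx=4.8,fy=4.8,interpolation=cv2.INTER_CUBIC)[:,:800]
b=cv2.resize(s[200:360,225:345],None,fx=5,fy=5,interpolation=cv2.INTER_CUBIC)
cv2.imwrite("pics/a.png",a);cv2.imwrite("pics/b.png",b[:600])
for z in(0.045,.058):print(z,"deck/cap",onz("top",239,263,z),onz("top",240,311,z+.03))
print("gauge",onz("top",326,303,0.176),onz("top",326,303,0.07))
print("spools",onz("top",238,189,.06),onz("top",312,193,.055))
```

```text
0.045 deck/cap [ 0.56725678 -0.20571147  0.045     ] [ 0.4845785  -0.21485218  0.075     ]
0.058 deck/cap [ 0.56603037 -0.20778826  0.058     ] [ 0.48450514 -0.21686618  0.088     ]
gauge [ 0.49739941 -0.35696909  0.176     ] [ 0.49977353 -0.35732038  0.07      ]
spools [ 0.69520364 -0.20188129  0.06      ] [ 0.69046091 -0.33089851  0.055     ]
```

View pics/a.png

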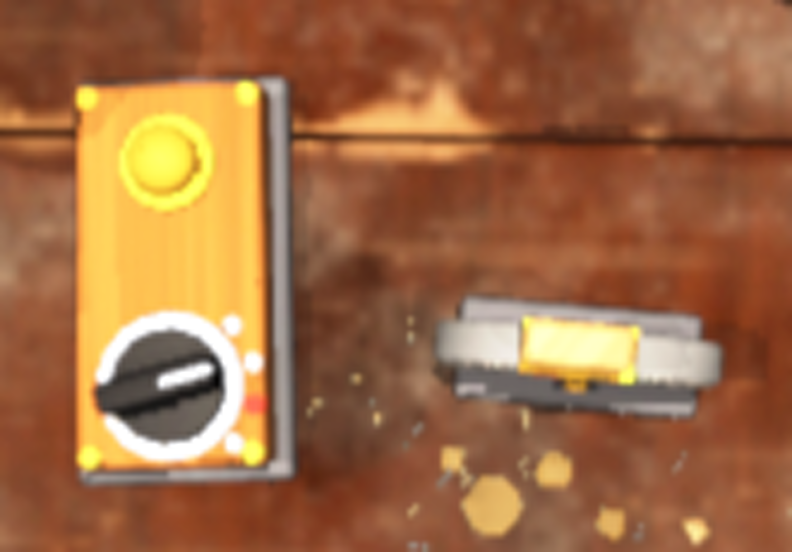

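View pics/b.png

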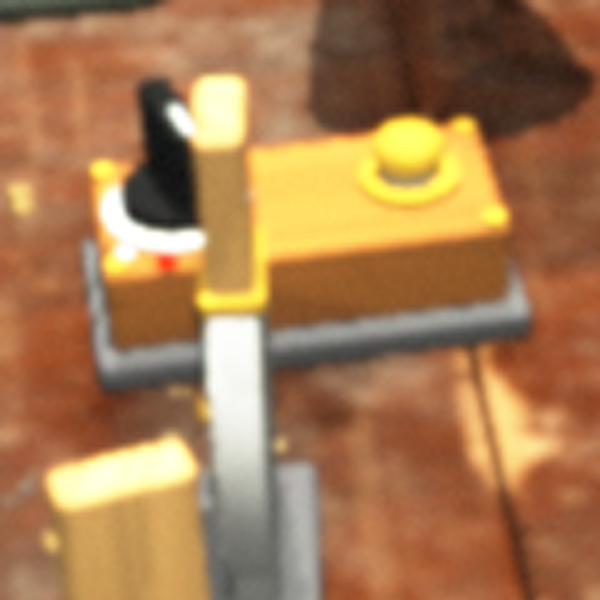

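```bash
cat > m.py <<'E'
from h import *
T=lambda u,v:(u/4.8+205,v/4.8+230); S=lambda u,v:(u/5+225,v/5+200)
def p(n,a,b): q,e=tri(a,b);print(n,(q*1000).round(0),round(e*1000,1))
p("cap",S(410,130),T(162,158))
p("tabtop",S(222,100),T(578,345))
p("white",S(180,118),T(186,376))
p("sc far",S(465,124),T(88,98));p("sc near",S(495,214),T(247,93));p("sc far-x",S(103,168),T(90,457));p("sc near -x",S(120,265),T(254,455))
p("red",S(166,262),T(253,403));p("w1.5",S(125,252),T(234,442))
p("foot right",S(300,460),T(700,320))
p("lamp rim right",(354,110),(158,215));p("lamp rim left",(293,108),(112,253));p("lamp top",(313,18),(15,200))
p("last1 ",(162,110),(135,470));p("last1b",(135,110),(150,440));p("last2",(205,205),(218,380));p("vice",(222,85),(40,330))
for n,pt in dict(A=(88,98),B=(247,93),C=(90,457),D=(254,455)).items():print(n,onz("top",*T(*pt),.045)[:2].round(4))
for n,pt in dict(w0=(232,325),w5=(253,361),r=(253,403),w15=(234,442),disc=(170,388)).items():print(n,onz("top",*T(*pt),.046 if n!="disc" else .056)[:2].round(4))
a,b=onz("top",*T(160,383),.088),onz("top",*T(212,369),.088);print("line",a,b,np.arctan2(*(b-a)[[0,1]]*[1,-1]))
for n,pt in dict(a=(463,298),b=(702,320),c=(695,415),d=(457,390)).items():print("foot",n,onz("top",*T(*pt),.012)[:2].round(4))
for n,pt in dict(a=(525,317),b=(640,325),c=(635,378),d=(521,370)).items():print("tab",n,onz("top",*T(*pt),.176)[:2].round(4))
E
python3 m.py
```

```text
cap [ 567. -209.   66.] 2.5
tabtop [ 500. -356.  178.] 2.5
white [ 489. -223.   89.] 1.2
sc far [ 590. -178.   47.] 2.0
sc near [ 592. -236.   47.] 1.8
sc far-x [ 461. -183.   47.] 1.4
sc near -x [ 464. -242.   45.] 3.4
red [ 480. -241.   44.] 0.5
w1.5 [ 467. -234.   45.] 0.9
foot right [ 512. -398.   81.] 3.3
lamp rim right [ 641. -121.  234.] 49.1
lamp rim left [565. -52. 220.] 4.3
lamp top [612.  11. 365.] 7.5
last1  [ 315. -119.  270.] 62.2
last1b [ 313. -137.  273.] 15.3
last2 [ 389. -190.  117.] 22.5
vice [448.  30. 246.] 12.2
A [ 0.5889 -0.1776]
B [ 0.5914 -0.2354]
C [ 0.4603 -0.1831]
D [ 0.4619 -0.2416]
w0 [ 0.5077 -0.2326]
w5 [ 0.495  -0.2405]
r [ 0.4802 -0.2409]
w15 [ 0.4663 -0.2345]
disc [ 0.485  -0.2126]
line [ 0.4864243  -0.21406768  0.088     ] [ 0.49140579 -0.23168578  0.088     ] 0.2755558325609266
foot a [ 0.5198 -0.3136]
foot b [ 0.5128 -0.4022]
foot c [ 0.478  -0.3998]
foot d [ 0.486 -0.312]
tab a [ 0.5074 -0.3397]
tab b [ 0.5054 -0.3751]
tab c [ 0.4892 -0.3736]
tab d [ 0.4912 -0.3387]
```

Run:
```python
from h import *
def ony(u,v,y):
    o,r=ray("scene",u,v); return (o+r*(y-o[1])/r[1]).round(3)
for y in(.2,.4,.6):print(y,"teapot",ony(148,68,y),"post",ony(300,5,y),"vice",ony(175,55,y))
for q in((218,360),(240,372),(195,400)):print(q,onz("top",*q,.12).round(3),onz("top",*q,.05).round(3))
print(onz("top",160,417,.27).round(3),onz("top",172,430,.27).round(3))
```

```text
0.2 teapot [0.281 0.2   0.242] post [0.612 0.2   0.351] vice [0.342 0.2   0.265]
0.4 teapot [0.247 0.4   0.184] post [0.633 0.4   0.311] vice [0.318 0.4   0.211]
0.6 teapot [0.214 0.6   0.126] post [0.653 0.6   0.271] vice [0.295 0.6   0.156]
(218, 360) [ 0.408 -0.19   0.12 ] [ 0.402 -0.176  0.05 ]
(240, 372) [ 0.39  -0.225  0.12 ] [ 0.383 -0.214  0.05 ]
(195, 400) [ 0.347 -0.156  0.12 ] [ 0.336 -0.14   0.05 ]
[ 0.348 -0.147  0.27 ] [ 0.333 -0.163  0.27 ]
```

Request:
jog_arm([
  [[0, 0, 5], 0],
  [[0, 0, 5], 0],
  [[0, 0, 5], 0],
  [[0, 0, 5], 0],
], hand=4.5)

```text
clock: 0.5
tcp_pos: [0.2811, 0.6131, 0.5056]
orientation: [-0.67, -3.069, 0.001]
contact_force: [-0.3, 1.4, -0.1]
grip_width: 0.0454
```

Request:
jog_arm([
  [[1.3, -4.2, 0], -0.04],
  [[1.3, -4.2, 0], -0.04],
  [[1.3, -4.2, 0], -0.04],
  [[1.3, -4.2, 0], -0.04],
  [[1.3, -4.2, 0], -0.04],
  [[1.3, -4.2, 0], -0.04],
  [[1.3, -4.2, 0], -0.04],
  [[1.3, -4.2, 0], -0.04],
  [[1.3, -4.2, 0], -0.04],
  [[0.9, -3.9, 0], -0.04],
  [[0.9, -3.9, 0], -0.04],
  [[0.9, -3.9, 0], -0.04],
])

```text
clock: 1.7
tcp_pos: [0.4252, 0.1167, 0.5037]
orientation: [-1.383, -2.821, 0.0]
contact_force: [1.9, 0.6, -0.7]
grip_width: 0.0449
```

Request:
jog_arm([
  [[0.9, -3.9, 0], -0.05],
  [[0.9, -3.9, 0], -0.05],
  [[0.9, -3.9, 0], -0.05],
  [[0.7, -4.2, 0], -0.05],
  [[0.7, -4.2, 0], -0.05],
  [[0.7, -4.2, 0], -0.05],
  [[0.7, -4.2, 0], -0.05],
  [[0.7, -4.2, 0], -0.02],
  [[0, 0, 0], 0],
])

```text
clock: 2.6
tcp_pos: [0.486, -0.2142, 0.5038]
orientation: [1.887, 2.51, -0.005]
contact_force: [-0.6, 0.2, -0.1]
grip_width: 0.0448
```

Request:
jog_arm([
  [[0, 0.3, -4.5], 0],
  [[0, 0, -4.5], 0],
  [[0, 0, -4.5], 0],
  [[0, 0, -4.5], 0],
  [[0, 0, -4.5], 0],
  [[0, 0, -4.5], 0],
  [[0, 0, -4], 0],
  [[0, 0, 0], 0],
])

```text
clock: 3.4
tcp_pos: [0.4843, -0.2035, 0.1894]
orientation: [-1.87, -2.513, 0.007]
contact_force: [-0.3, 0.8, 0.3]
grip_width: 0.0448
```

Run:
```python
from h import *
o=get_obs();print(o["tcp_pos"],o["orientation"],o["contact_force"])
t=snap("top","t1.png");s=snap("scene","s1.png")
a=cv2.resize(t[200:350,180:340],None,fx=3.5,fy=3.5);b=cv2.resize(s[120:270,220:345],None,fx=3.5,fy=3.5)
c=np.zeros((525,800,3),np.uint8);c[:,:400]=a[:,:400];c[:,400:]=b[:,:400];cv2.imwrite("pics/c1.png",c)
```

```text
[ 0.48425648 -0.20346612  0.18940247] [-1.8695136 -2.5131387  0.0065025] [-0.25123301  0.82860965  0.3119782 ]
```

View pics/c1.png

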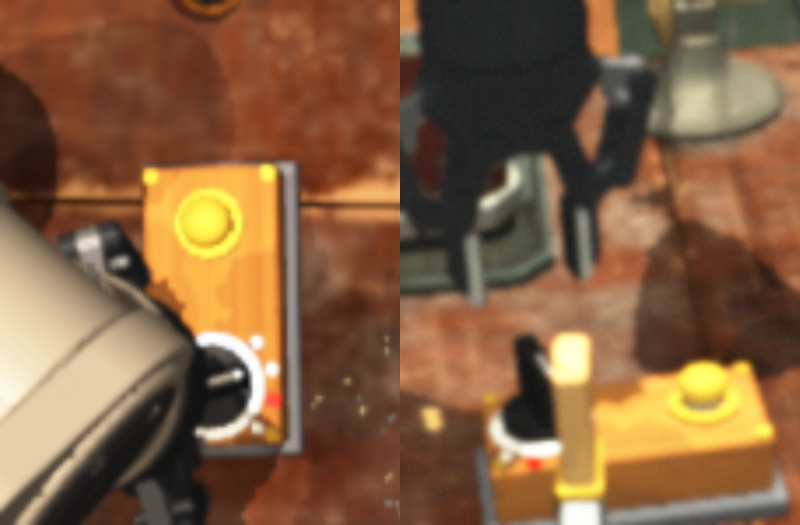

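Request:
jog_arm([
  [[0.13, -0.77, 0], 0],
  [[0, 0, -1.2], 0],
  [[0, 0, -1], 0],
  [[0, 0, 0], 0],
])

```text
clock: 3.9
tcp_pos: [0.488, -0.2126, 0.1709]
orientation: [-1.875, -2.519, 0.0]
contact_force: [0.7, -0.4, 1.1]
grip_width: 0.045
```

Request:
jog_arm([
  [[0, 0, 0], 0],
  [[0, 0, 0], 0],
])

```text
clock: 4.1
tcp_pos: [0.4887, -0.2131, 0.1721]
orientation: [1.876, 2.52, 0.0]
contact_force: [-0.4, 0.1, 0.7]
grip_width: 0.045
```

Request:
jog_arm([
  [[-0.3, 0.15, 0], 0],
  [[0, 0, -1.2], 0],
  [[0, 0, -1.2], 0],
  [[0, 0, -1.2], 0],
  [[0, 0, 0], 0],
  [[0, 0, 0], 0],
])

```text
clock: 4.7
tcp_pos: [0.4852, -0.2117, 0.1353]
orientation: [-1.876, -2.519, 0.001]
contact_force: [-0.1, -0.6, 0.3]
grip_width: 0.0453
```

Request:
jog_arm([
  [[0, 0, 0], 0],
  [[0, 0, 0], 0],
  [[0, 0, 0], 0],
  [[0, 0, 0], 0],
  [[0, 0, 0], 0],
  [[0, 0, 0], 0],
], hand=0, grip_force=60)

```text
clock: 5.3
tcp_pos: [0.4869, -0.2114, 0.1365]
orientation: [1.874, 2.519, 0.002]
contact_force: [4.1, 2.1, 4.3]
grip_width: 0.0108
```

Request:
jog_arm([
  [[0, 0, 0], -0.05],
  [[0, 0, 0], -0.05],
  [[0, 0, 0], -0.05],
  [[0, 0, 0], -0.05],
  [[0, 0, 0], -0.05],
  [[0, 0, 0], -0.05],
  [[0, 0, 0], -0.05],
  [[0, 0, 0], -0.05],
  [[0, 0, 0], -0.05],
  [[0, 0, 0], -0.05],
  [[0, 0, 0], 0],
  [[0, 0, 0], 0],
])

```text
clock: 6.5
tcp_pos: [0.4866, -0.2114, 0.1365]
orientation: [2.44, 1.978, 0.002]
contact_force: [4.1, 1.7, 6.1]
grip_width: 0.0106
```

Run:
```python
from h import *
o=get_obs();print(o["tcp_pos"],o["orientation"],o["contact_force"],o["moment"]);n=o["orientation"];print(2*np.arctan(n[1]/n[0])-np.pi/2)
```

```text
[ 0.48664712 -0.21138462  0.13652385] [2.43961481 1.97759396 0.0024486 ] [4.07583458 1.718687   6.08024705] [ 0.46585241 -0.78430395  0.01112225]
-0.20843341246087288
```

Request:
jog_arm([
  [[0, 0, 0], 0],
  [[0, 0, 0], 0],
  [[0, 0, 0], 0],
  [[0, 0, 0], 0],
  [[0, 0, 2], 0],
  [[0, 0, 4], 0],
  [[0, 0, 5], 0],
  [[0, 0, 5], 0],
  [[0, -3, 5], 0],
  [[0, -4, 0], 0],
  [[0, -4, 0], 0],
  [[0, 0, 0], 0],
], hand=4.5)

```text
clock: 7.7
tcp_pos: [0.483, -0.3232, 0.3396]
orientation: [2.447, 1.966, -0.004]
contact_force: [-0.2, -0.1, 0.1]
grip_width: 0.0452
```

Run:
```python
from h import *
o=get_obs();print(o["tcp_pos"],o["orientation"],o["contact_force"]);n=o["orientation"];print(2*np.arctan(n[1]/n[0])-np.pi/2)
t=snap("top","t2.png");s=snap("scene","s2.png")
cv2.imwrite("pics/c2.png",np.hstack([cv2.resize(t[230:345,180:300],None,fx=3.33,fy=4.5),cv2.resize(s[190:305,225:345],None,fx=3.33,fy=4.5)]))
```

```text
[ 0.48304451 -0.32315834  0.33961832] [ 2.44666904  1.9655259  -0.00356397] [-0.24711405 -0.09358532  0.13357548]
-0.21723856243627204
```

View pics/c2.png

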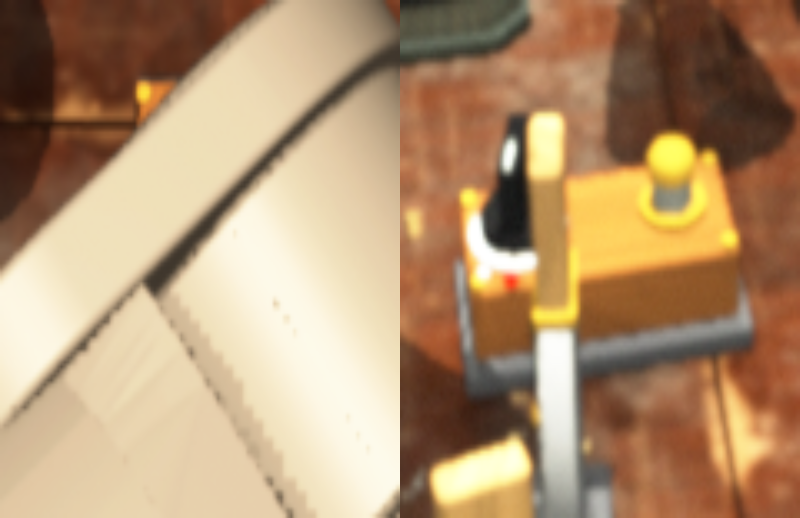

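Request:
jog_arm([
  [[0.8, -1.7, 0], 0.07],
  [[0.8, -1.7, 0], 0.067],
  [[0, 0, -2], 0],
  [[0, 0, -2], 0],
  [[0, 0, 0], 0],
  [[0, 0, 0], 0],
])

```text
clock: 8.4
tcp_pos: [0.5019, -0.3501, 0.2987]
orientation: [-2.298, -2.141, 0.0]
contact_force: [0.1, -0.5, -0.7]
grip_width: 0.0448
```

Run:
```python
from h import *
o=get_obs();print(o["tcp_pos"],o["orientation"],o["contact_force"]);n=o["orientation"];print(2*np.arctan(n[1]/n[0])-np.pi/2)
o,r=ray("scene",*(225+(670-400)/3.33,190+133/4.5));print(o+r*(-.2076-o[1])/r[1])
```

```text
[ 0.50189293 -0.35008671  0.29871378] [-2.29754622e+00 -2.14085933e+00  1.42835905e-04] [ 0.14749617 -0.45588524 -0.73773875]
-0.07057572588670435
[ 0.56694641 -0.2076      0.07884522]
```

Request:
jog_arm([
  [[-0.28, -0.68, -1], -0.01],
  [[0, 0, -2], 0],
  [[0, 0, -2], 0],
  [[0, 0, -2], 0],
  [[0, 0, -1.5], 0],
  [[0, 0, -0.9], 0],
  [[0, 0, 0], 0],
  [[0, 0, 0], 0],
])

```text
clock: 9.2
tcp_pos: [0.4989, -0.3585, 0.2054]
orientation: [2.31, 2.128, 0.0]
contact_force: [0.1, -0.0, 0.6]
grip_width: 0.0449
```

Run:
```python
from h import *
s=snap("scene","s3.png")
cv2.imwrite("pics/c3.png",cv2.resize(s[170:345,200:345],None,fx=3.4,fy=3.4))
```

```text
(no output)
```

View pics/c3.png

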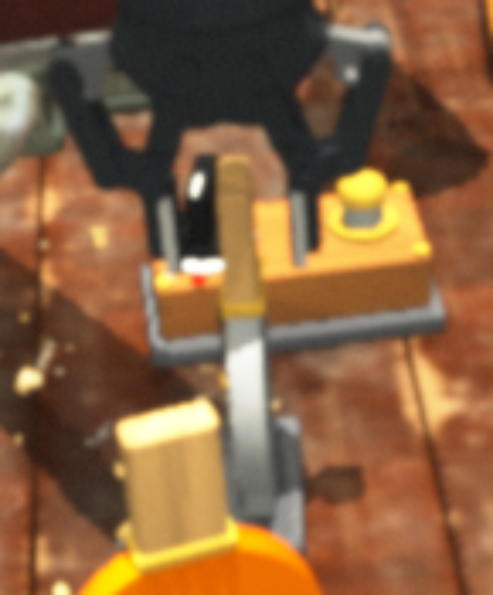

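Request:
jog_arm([
  [[0, 0, 0], 0],
  [[0, 0, 0], 0],
  [[0, 0, 0], 0],
  [[0, 0, 0], 0],
  [[0, 0, 0], 0],
  [[0, 0, 0], 0],
], hand=0, grip_force=25)

```text
clock: 9.85
tcp_pos: [0.4992, -0.3584, 0.2054]
orientation: [2.31, 2.128, 0.001]
contact_force: [0.7, 0.2, 5.7]
grip_width: 0.0134
```

Request:
jog_arm([
  [[0, 0, 0], 0],
  [[0, 0, 1], 0],
  [[0, 0, 2], 0],
  [[0, 0, 2], 0],
  [[0, 0, 2], 0],
  [[0, 0, 2], 0],
  [[0, 0, 2], 0],
  [[0, 0, 0], 0],
  [[0, 0, 0], 0],
])

```text
clock: 10.75
tcp_pos: [0.4984, -0.3576, 0.3141]
orientation: [-2.31, -2.128, -0.0]
contact_force: [0.6, 0.2, -4.0]
grip_width: 0.0138
```

Run:
```python
from h import *
for q in((159,182),(160,215),(153,245)):
  for z in(.2,.28,.36):print(q,onz("top",*q,z).round(3))
for y in(-.15,-.1,-.05):
  for u in((354,108),(320,122),(335,60)):
    o,r=ray("scene",*u);print(u,(o+r*(y-o[1])/r[1]).round(3))
o=get_obs();print(o["joints"].round(2))
```

```text
(159, 182) [ 0.672 -0.107  0.2  ]
(159, 182) [ 0.652 -0.132  0.28 ]
(159, 182) [ 0.632 -0.158  0.36 ]
(160, 215) [ 0.622 -0.111  0.2  ]
(160, 215) [ 0.607 -0.136  0.28 ]
(160, 215) [ 0.593 -0.161  0.36 ]
(153, 245) [ 0.577 -0.104  0.2  ]
(153, 245) [ 0.567 -0.129  0.28 ]
(153, 245) [ 0.557 -0.155  0.36 ]
(354, 108) [ 0.66  -0.15   0.251]
(320, 122) [ 0.603 -0.15   0.23 ]
(335, 60) [ 0.629 -0.15   0.333]
(354, 108) [ 0.669 -0.1    0.231]
(320, 122) [ 0.609 -0.1    0.209]
(335, 60) [ 0.637 -0.1    0.318]
(354, 108) [ 0.679 -0.05   0.211]
(320, 122) [ 0.616 -0.05   0.188]
(335, 60) [ 0.645 -0.05   0.303]
[-0.12  0.49  0.89  1.74 -0.42  1.12  0.83]
```

Request:
jog_arm([
  [[0.7, 0.8, 0.3], 0.09],
  [[0.7, 0.8, 0.3], 0.09],
  [[0.7, 0.8, 0.3], 0.09],
  [[0.7, 0.8, 0.3], 0.09],
  [[0.7, 0.8, 0.3], 0.09],
  [[0.7, 0.8, 0.3], 0.09],
  [[0.7, 0.8, 0.3], 0.09],
  [[0.7, 0.8, 0.3], 0.09],
  [[0, 0, 0], 0.09],
  [[0, 0, 0], 0.09],
  [[0, 0, 0], 0.09],
  [[0, 0, 0], 0.09],
])

```text
clock: 11.95
tcp_pos: [0.554, -0.2935, 0.3366]
orientation: [-0.881, -3.012, -0.001]
contact_force: [-0.2, -0.0, -3.2]
grip_width: 0.0136
```

Request:
jog_arm([
  [[0, 0, 0], 0],
  [[0, 0, 0], 0],
  [[0, 0, 0], 0],
  [[0, 0, 0], 0],
  [[0, 0, 0], 0],
  [[0, 0, 0], 0],
  [[0, 0, 0], 0],
  [[0, 0, 0], 0],
  [[0, 0, 0], 0],
  [[0, 0, 0], 0],
])

```text
clock: 12.95
tcp_pos: [0.5548, -0.2941, 0.3388]
orientation: [0.888, 3.014, 0.0]
contact_force: [0.1, 0.0, -3.0]
grip_width: 0.0134
```

Run:
```python
from h import *
o=get_obs();print(o["tcp_pos"],o["orientation"],o["contact_force"]);n=o["orientation"];print(2*np.arctan(n[1]/n[0])-np.pi/2)
p=o["tcp_pos"]-[0,0,.2054-.07];u,v=map(int,proj("scene",p));print(u,v)
s=snap("scene","s4.png");t=snap("top","t4.png")
cv2.imwrite("pics/c4.png",np.hstack([cv2.resize(s[v-70:v+50,u-50:u+50],None,fx=5,fy=5),cv2.resize(t[180:330,200:300],None,fx=3,fy=4)]))
```

```text
[ 0.55475779 -0.29412487  0.33882984] [8.87575380e-01 3.01351594e+00 1.82995979e-06] [ 0.07382848  0.03203958 -3.00219755]
0.9979317169331474
301 179
```

View pics/c4.png

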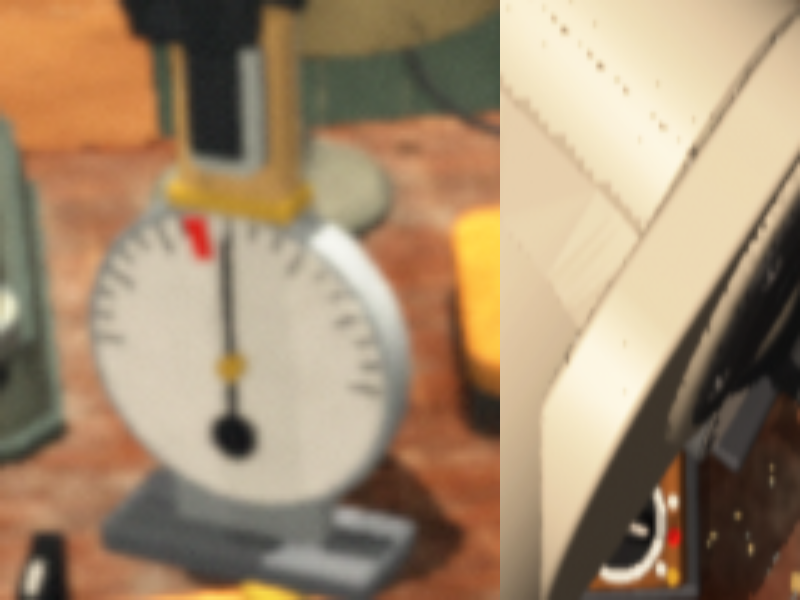

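```bash
cat > dial.py <<'E'
from h import *
def masks(f,box):
    s=cv2.imread(f);u0,v0,u1,v1=box;c=s[v0:v1,u0:u1].astype(int)
    b,g,r=c[...,0],c[...,1],c[...,2]
    red=((r>150)&(g<80)&(b<80)).astype(np.uint8)
    hub=((r>150)&(g>110)&(b<90)&(r-b>90)).astype(np.uint8)
    out=[]
    for m in(red,hub):
        n,l,st,ce=cv2.connectedComponentsWithStats(m,8)
        out.append([(st[i,4],(ce[i]+[u0,v0]).round(2)) for i in range(1,n) if st[i,4]>2])
    return out
def plane(uv,tcp,yaw,off=-.008):
    "scene pixel -> (gauge y, z) with respect to tcp on dial plane"
    x=np.array([np.cos(yaw),np.sin(yaw),0]);y=np.array([-x[1],x[0],0])
    o,r=ray("scene",*uv);q=o+r*(((tcp+off*x-o)@x)/(r@x));d=q-tcp
    return np.array([d@y,d[2]])*1000
E
python3 - <<'E'
from dial import *
o=get_obs();u0,v0=251,109
print(masks("pics/s4.png",(u0+15,v0+38,u0+85,v0+95)))
f=lambda a,b:(u0+a/5,v0+b/5)
P={k:plane(f(*q),o["tcp_pos"],.998) for k,q in dict(hub=(231,367),tip=(226,225),mark=(198,238),weight=(234,437),bot=(205,575)).items()};print(P)
for k in("tip","mark"): d=P[k]-P["hub"];print(k,np.hypot(*d),-np.arctan2(d[0],d[1]))
E
```

```text
[[(np.int32(19), array([290.16, 155.68]))], [(np.int32(6), array([267. , 148.5])), (np.int32(3), array([272., 147.])), (np.int32(128), array([299.52, 148.97])), (np.int32(30), array([269.8 , 154.07])), (np.int32(23), array([328.39, 157.39])), (np.int32(6), array([333.5 , 169.33])), (np.int32(17), array([296.82, 182.06])), (np.int32(61), array([271.97, 199.21])), (np.int32(11), array([333.27, 199.91]))]]
{'hub': array([   3.54308229, -137.31971483]), 'tip': array([  2.87462975, -91.69344158]), 'mark': array([ 12.06892513, -97.42264767]), 'weight': array([   3.72414759, -160.77783424]), 'bot': array([  16.22194662, -212.16922829])}
tip 45.631169604408555 0.014649557651765985
mark 40.79786715179876 -0.2105294211079294
```

Request:
jog_arm([
  [[0.25, 1.7, 0], 0],
  [[0.25, 1.7, 0], 0],
  [[0.25, 1.7, 0], 0],
  [[0.25, 1.7, 0], 0],
  [[0.3, 1.7, 0], 0],
  [[0, 0, -1.5], 0],
  [[0, 0, -1.5], 0],
  [[0, 0, -1], 0],
  [[0, 0, 0], 0],
  [[0, 0, 0], 0],
  [[0, 0, 0], 0],
  [[0, 0, 0], 0],
], hand=0, grip_force=20)

```text
clock: 14.25
tcp_pos: [0.568, -0.2095, 0.2994]
orientation: [0.888, 3.012, 0.0]
contact_force: [-0.0, -0.1, -2.9]
grip_width: 0.0135
```

```bash
cat > look.py <<'E'
import sys
from dial import *
n=sys.argv[1];o=get_obs();w=o["orientation"];print(o["clock"],o["tcp_pos"].round(4),o["contact_force"].round(1),o["moment"].round(2),"yaw",(2*np.arctan(w[1]/w[0])-np.pi/2).round(3))
p=o["tcp_pos"]-[0,0,.2054-.07];u,v=map(int,proj("scene",p));print("crop origin",u-60,v-60)
s=snap("scene","s%s.png"%n)
if len(sys.argv)>2: cv2.imwrite("pics/c%s.png"%n,cv2.resize(s[v-60:v+60,u-60:u+60],None,fx=5,fy=5,interpolation=cv2.INTER_CUBIC))
print(masks("pics/s%s.png"%n,(u-35,v-35,u+35,v+15)))
E
python3 look.py 5 1
```

```text
14.25 [ 0.568  -0.2095  0.2994] [-0.  -0.1 -2.9] [ 0.01 -0.03 -0.04] yaw 0.998
crop origin 244 115
[[(np.int32(15), array([294.67, 154.27]))], [(np.int32(70), array([274.26, 142.54])), (np.int32(156), array([302.62, 147.13])), (np.int32(7), array([337.71, 141.86])), (np.int32(51), array([272.88, 156.88])), (np.int32(18), array([329.  , 156.83])), (np.int32(9), array([336.33, 155.33])), (np.int32(16), array([336.88, 166.75])), (np.int32(25), array([273.32, 179.56])), (np.int32(13), array([300.62, 178.38])), (np.int32(14), array([276.21, 188.43]))]]
```

View pics/c5.png

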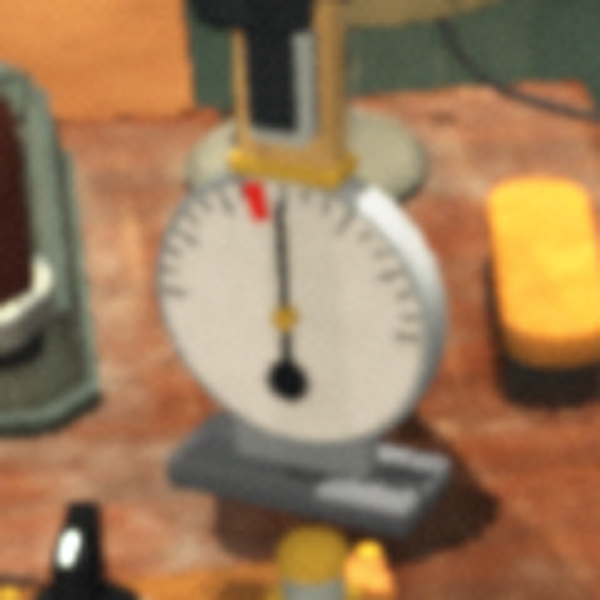

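Run:
```python
from h import *
T=np.array([.568,-.2095,.2994]);yaw=.998
x=np.array([np.cos(yaw),np.sin(yaw),0]);y=np.array([-x[1],x[0],0])
c=lambda p:tuple((np.array(proj("scene",p))-[244,115])*5)
F=T-[0,0,.2054]
print("cap",[tuple(np.round(c((.566,-.208,z)))) for z in(.074,.061)])
for n,a,b,z in(("left bot",-19,45,0),("front bot",-19,-45,0),("right top",19,-45,12),("left top",-19,45,12),("front top",-19,-45,12),("hub",-8,0,70)):
  print(n,np.round(c(F+x*a/1e3+y*b/1e3+[0,0,z/1e3])))
```

```text
cap [(np.float64(308.0), np.float64(536.0)), (np.float64(310.0), np.float64(568.0))]
left bot [168. 488.]
front bot [411. 543.]
right top [457. 456.]
left top [166. 457.]
front top [410. 512.]
hub [294. 314.]
```

Request:
jog_arm([
  [[0.05, 0, -0.6], 0],
  [[0, 0, -0.6], 0],
  [[0, 0, -0.5], 0],
  [[0, 0, -0.2], 0],
  [[0, 0, 0], 0],
  [[0, 0, 0], 0],
])

```text
clock: 14.9
tcp_pos: [0.5683, -0.2092, 0.2798]
orientation: [0.888, 3.014, -0.0]
contact_force: [0.7, 0.5, -3.0]
grip_width: 0.0136
```

Request:
jog_arm([
  [[0, 0, -0.1], 0],
  [[0, 0, 0], 0],
  [[0, 0, 0], 0],
])

```text
clock: 15.2
tcp_pos: [0.5684, -0.2092, 0.279]
orientation: [0.887, 3.013, 0.0]
contact_force: [0.0, 0.4, -2.6]
grip_width: 0.0137
```

Request:
jog_arm([
  [[0, 0, -0.1], 0],
  [[0, 0, 0], 0],
  [[0, 0, 0], 0],
])

```text
clock: 15.5
tcp_pos: [0.5684, -0.2092, 0.2779]
orientation: [0.887, 3.013, 0.0]
contact_force: [0.2, -0.5, -1.6]
grip_width: 0.0135
```

Request:
jog_arm([
  [[0, 0, -0.15], 0],
  [[0, 0, 0], 0],
  [[0.32, -0.2, 0], 0],
  [[0.32, -0.2, -0.02], 0],
  [[0.32, -0.2, -0.03], 0],
  [[0.31, -0.22, -0.03], 0],
  [[0, 0, 0], 0],
  [[0, 0, 0], 0],
  [[0, 0, 0], 0],
  [[0, 0, 0], 0],
  [[0, 0, 0], 0],
])

```text
clock: 16.6
tcp_pos: [0.5812, -0.2174, 0.2757]
orientation: [0.887, 3.013, -0.0]
contact_force: [-0.5, 0.2, -0.3]
grip_width: 0.0134
```

```bash
python3 look.py 6 1
```

```text
16.6 [ 0.5812 -0.2174  0.2757] [-0.5  0.2 -0.3] [ 0.01 -0.08 -0.01] yaw 0.998
crop origin 254 130
[[(np.int32(12), array([304.08, 169.25]))], [(np.int32(187), array([313.94, 161.65])), (np.int32(211), array([343.65, 165.54])), (np.int32(85), array([283.68, 167.13])), (np.int32(12), array([280.75, 190.5 ])), (np.int32(12), array([309.67, 192.5 ])), (np.int32(16), array([345.  , 199.88]))]]
```

View pics/c6.png

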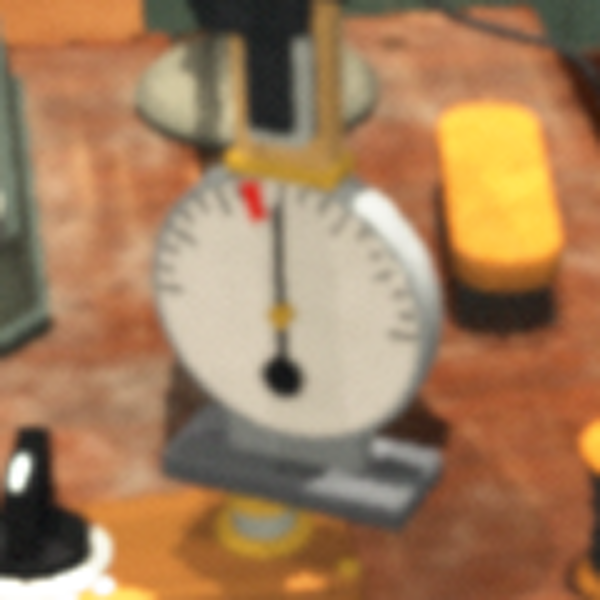

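Request:
jog_arm([
  [[0, 0, 1], 0],
  [[0, 0, 1.3], 0],
  [[0, 0, 1.3], 0],
  [[-0.68, -0.78, 0], -0.119],
  [[-0.68, -0.78, 0], -0.119],
  [[-0.68, -0.78, 0], -0.119],
  [[-0.68, -0.78, 0], -0.119],
  [[-0.68, -0.78, 0], -0.119],
  [[-0.68, -0.78, 0], -0.119],
  [[-0.68, -0.78, 0], -0.119],
  [[-0.68, -0.78, 0], -0.119],
])

```text
clock: 17.75
tcp_pos: [0.5265, -0.28, 0.3126]
orientation: [2.175, 2.266, 0.002]
contact_force: [0.6, 0.1, -4.0]
grip_width: 0.0136
```

Request:
jog_arm([
  [[0, 0, -1.5], 0],
  [[0, 0, -1.5], 0],
  [[0, 0, -1.5], 0],
  [[0, 0, 0], 0],
  [[0, 0, 0], 0],
  [[0, 0, 0], 0],
])

```text
clock: 18.35
tcp_pos: [0.5269, -0.2799, 0.2668]
orientation: [2.169, 2.272, 0.0]
contact_force: [-0.4, 0.5, -1.8]
grip_width: 0.0136
```

```bash
python3 look.py 7
```

```text
18.35 [ 0.5269 -0.2799  0.2668] [-0.4  0.5 -1.8] [ 0.02 -0.03 -0.04] yaw 0.047
crop origin 224 157
[[(np.int32(3), array([276., 192.]))], [(np.int32(6), array([270.33, 184.17])), (np.int32(179), array([281.25, 190.02])), (np.int32(12), array([315.67, 185.  ])), (np.int32(17), array([250.59, 210.53])), (np.int32(84), array([271.74, 220.56])), (np.int32(27), array([251.78, 219.78])), (np.int32(159), array([307.36, 226.03])), (np.int32(13), array([250.23, 229.38])), (np.int32(23), array([272.96, 229.48]))]]
```

Request:
jog_arm([
  [[0, 0, -0.6], 0],
  [[0, 0, -0.5], 0],
  [[0, 0, -0.2], 0],
  [[0, 0, 0], 0],
  [[0, 0, 0], 0],
])

```text
clock: 18.9
tcp_pos: [0.5266, -0.2797, 0.2535]
orientation: [-2.17, -2.272, 0.0]
contact_force: [0.1, -0.4, -2.5]
grip_width: 0.0139
```

Request:
jog_arm([
  [[0, 0, -0.2], 0],
  [[0, 0, -0.15], 0],
  [[0, 0, 0], 0],
  [[0, 0, 0], 0],
])

```text
clock: 19.3
tcp_pos: [0.5267, -0.2799, 0.2504]
orientation: [2.169, 2.271, 0.0]
contact_force: [-0.5, -0.3, -0.4]
grip_width: 0.0133
```

Request:
jog_arm([
  [[0.02, -0.38, -0.1], 0],
  [[0.02, -0.38, -0.1], 0],
  [[0.02, -0.37, -0.11], 0],
  [[0.02, -0.37, -0.11], 0],
  [[0, 0, 0], 0],
  [[0, 0, 0], 0],
])

```text
clock: 19.9
tcp_pos: [0.5274, -0.2951, 0.2457]
orientation: [2.17, 2.271, -0.001]
contact_force: [0.1, 0.2, 1.0]
grip_width: 0.0136
```

Request:
jog_arm([
  [[0.02, -0.37, -0.13], 0],
  [[0.02, -0.37, -0.13], 0],
  [[0.02, -0.36, -0.15], 0],
  [[0.02, -0.36, -0.15], 0],
  [[0, -0.2, -0.1], 0],
  [[0, 0, 0], 0],
  [[0, 0, 0], 0],
])

```text
clock: 20.6
tcp_pos: [0.528, -0.3115, 0.239]
orientation: [2.17, 2.272, -0.001]
contact_force: [0.9, 0.4, -0.2]
grip_width: 0.0138
```

Request:
jog_arm([
  [[0, -0.3, 1.5], 0],
  [[0, 0, 3], 0],
  [[0, 0, 3], 0],
  [[0, 0, 2], 0],
  [[0.2, 0.2, 0], 0.119],
  [[0.2, 0.2, 0], 0.119],
  [[0.2, 0.2, 0], 0.119],
  [[0.2, 0.2, 0], 0.119],
  [[0.2, 0.2, 0], 0.119],
  [[0.2, 0.2, 0], 0.119],
  [[0.2, 0.2, 0], 0.119],
  [[0.2, 0.2, 0], 0.119],
])

```text
clock: 21.8
tcp_pos: [0.5437, -0.2988, 0.3349]
orientation: [-0.881, -3.015, 0.001]
contact_force: [0.4, -0.6, -3.8]
grip_width: 0.0136
```

Request:
jog_arm([
  [[0, 0, 0], 0],
  [[0, 0, 0], 0],
  [[0, 0, 0], 0],
  [[0, 0, 0], 0],
  [[0, 0, 0], 0],
  [[0, 0, 0], 0],
  [[0, 0, 0], 0],
  [[0, 0, 0], 0],
  [[0, 0, 0], 0],
])

```text
clock: 22.7
tcp_pos: [0.5442, -0.2983, 0.3342]
orientation: [-0.888, -3.014, -0.0]
contact_force: [-0.1, 0.2, -3.1]
grip_width: 0.0139
```

```bash
python3 look.py 8 1
```

```text
22.7 [ 0.5442 -0.2983  0.3342] [-0.1  0.2 -3.1] [-0.08 -0.08 -0.06] yaw 0.998
crop origin 234 124
[[(np.int32(12), array([277.  , 156.17]))], [(np.int32(148), array([288.24, 152.47])), (np.int32(31), array([322.19, 161.03])), (np.int32(17), array([316.71, 181.41])), (np.int32(19), array([279.16, 183.16])), (np.int32(15), array([327.13, 183.93]))]]
```

View pics/c8.png

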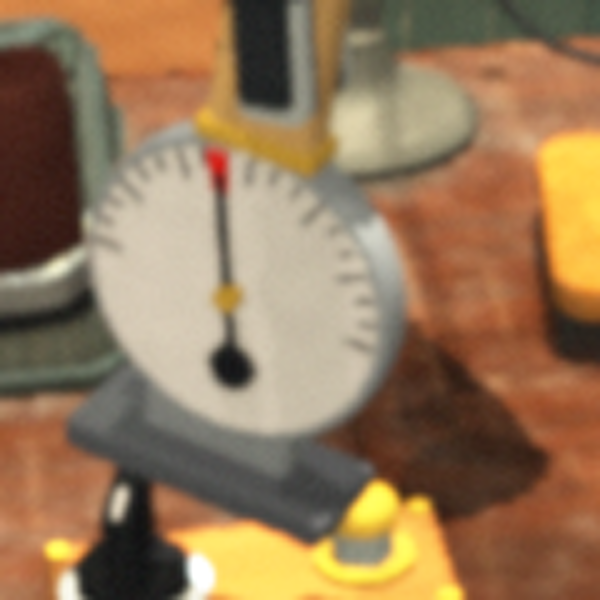

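```bash
cat > foot.py <<'E'
from dial import *
def foot(hubpx,tcp,yaw,th):
    h=plane(hubpx,tcp,yaw)-[1.8,-1.9]
    f=h-70*np.array([-np.sin(th),np.cos(th)])
    x=np.array([np.cos(yaw),np.sin(yaw),0]);y=np.array([-x[1],x[0],0])
    return h,f,tcp+y*f[0]/1e3+[0,0,f[1]/1e3]
E
python3 - <<'E'
from foot import *
o=get_obs();T=o["tcp_pos"];yaw=.998;u0,v0=234,124
for hub in((279.16,183.16),(u0+228/5,v0+297/5)):
  P={k:plane(q,T,yaw) for k,q in dict(mark=(277.,156.17),mark2=(u0+217/5,v0+168/5),needle=(u0+221/5,v0+200/5),weight=(u0+233/5,v0+367/5)).items()}
  H=plane(hub,T,yaw)
  for k in P: d=P[k]-H;print(k,np.hypot(*d).round(1),(-np.arctan2(d[0],d[1])).round(3))
  print(foot(hub,T,yaw,.215))
x=np.array([np.cos(yaw),np.sin(yaw),0]);y=np.array([-x[1],x[0],0]);th=.215
F=foot((279.4,183.3),T,yaw,th)[2];yt=y*np.cos(th)+np.array([0,0,np.sin(th)]);zt=-y*np.sin(th)+np.array([0,0,np.cos(th)])
for n,a,b,z in(("left bot",-19,45,0),("front bot",-19,-45,0),("right top",19,-45,12)):
  print(n,np.round((np.array(proj("scene",F+(x*a+yt*b+zt*z)/1e3))-[u0,v0])*5))
E
```

```text
mark 43.4 -0.011
mark2 41.3 0.0
needle 31.2 0.019
weight 23.8 3.11
(array([  19.95709806, -132.49027623]), array([  34.89141804, -200.87862382]), array([ 0.51483328, -0.27938852,  0.13329855]))
mark 43.7 -0.027
mark2 41.5 -0.017
needle 31.5 -0.003
weight 23.5 3.14
(array([  19.24713384, -132.74194509]), array([  34.18145383, -201.13029268]), array([ 0.51542992, -0.27977331,  0.13304688]))
left bot [ 58. 442.]
front bot [316. 556.]
right top [378. 462.]
```

Request:
jog_arm([
  [[0.9, 1.2, 0], 0],
  [[0.9, 1.2, 0], 0],
  [[0.9, 1.2, 0], 0],
  [[0.9, 1.2, 0], 0],
  [[0.9, 1.2, 0], 0],
  [[0.8, 1.1, 0], 0],
  [[0, 0, -1.5], 0],
  [[0, 0, -1.5], 0],
  [[0, 0, -1.4], 0],
  [[0, 0, 0], 0],
  [[0, 0, 0], 0],
])

```text
clock: 23.85
tcp_pos: [0.5965, -0.2281, 0.2895]
orientation: [-0.889, -3.012, 0.001]
contact_force: [0.1, 0.2, -3.0]
grip_width: 0.0138
```

Request:
jog_arm([
  [[0, 0, 0], 0],
  [[0, 0, 0], 0],
  [[0, 0, 0], 0],
  [[0, 0, 0], 0],
  [[0, 0, 0], 0],
])

```text
clock: 24.35
tcp_pos: [0.5972, -0.2273, 0.2904]
orientation: [0.887, 3.013, 0.0]
contact_force: [0.3, 0.3, -2.4]
grip_width: 0.0136
```

```bash
python3 look.py 9
python3 - <<'E'
from foot import *
o=get_obs();T=o["tcp_pos"];yaw=.998;im=cv2.imread("pics/s9.png")
# cap outline: yellow blob near the predicted stud
u,v=map(int,proj("scene",(.567,-.208,.068)));print("cap pred",u,v)
h=cv2.cvtColor(im,cv2.COLOR_BGR2HSV);m=cv2.inRange(h,(20,150,130),(35,255,255))[v-12:v+14,u-14:u+15]
for r in m//255: print("".join(".#"[k] for k in r))
E
```

```text
24.35 [ 0.5972 -0.2273  0.2904] [ 0.3  0.3 -2.4] [-0.07 -0.06 -0.02] yaw 0.998
crop origin 264 124
[[(np.int32(10), array([309.2, 159.3]))], [(np.int32(150), array([318.63, 154.91])), (np.int32(544), array([349.85, 165.85])), (np.int32(12), array([310.25, 183.33]))]]
cap pred 306 225
.............................
.............................
.............................
.............................
.............................
.............................
.............................
.............................
...........#.................
..........#######............
.........#########...........
........############.........
.........############........
.........############........
........#############........
........#############........
.........###########.........
.........##########..........
.............................
.....................##......
......................#......
......##..............#......
......###............##......
......###...........###......
......#####........####......
.......###############.......
```

Run:
```python
from foot import *
o=get_obs();T=o["tcp_pos"];yaw=.998
H=(310.4,183.4)
print(foot(H,T,yaw,.215))
m=plane((309.2,159.3),T,yaw)-plane(H,T,yaw);print(-np.arctan2(*m))
# needle: dark pixels between hub and mark, sub-pixel dark-weighted column per row
g=cv2.imread("pics/s9.png").astype(float).mean(2)
for v in range(158,182,2):
  r=g[v,303:318];w=np.clip(150-r,0,None);w=w*(w>.3*w.max());q=(303+(w*np.arange(15)).sum()/w.sum(),v);d=plane(q,T,yaw)-plane(H,T,yaw);print(v,round(q[0],2),d.round(1))
```

```text
(array([  19.47927725, -132.42264662]), array([  34.41359723, -200.81099421]), array([ 0.56828509, -0.20860939,  0.08948678]))
-0.013360045058714486
158 308.62 [ 1.5 45. ]
160 309.12 [ 0.8 41.7]
162 309.25 [ 0.7 38.2]
164 309.52 [ 0.3 34.8]
166 309.56 [ 0.4 31.2]
168 309.59 [ 0.4 27.7]
170 309.62 [ 0.5 24.1]
172 309.66 [ 0.6 20.5]
174 309.75 [ 0.6 16.9]
176 310.0 [ 0.2 13.4]
178 310.29 [-0.2  9.9]
180 310.31 [-0.1  6.2]
```

Request:
jog_arm([
  [[0, 0, -0.5], 0],
  [[0, 0, -0.5], 0],
  [[0, 0, -0.4], 0],
  [[0, 0, -0.15], 0],
  [[0, 0, 0], 0],
  [[0, 0, 0], 0],
])

```text
clock: 25.0
tcp_pos: [0.5972, -0.2273, 0.2748]
orientation: [-0.888, -3.014, -0.0]
contact_force: [-1.0, -0.5, -3.0]
grip_width: 0.014
```

Request:
jog_arm([
  [[0, 0, -0.1], 0],
  [[0, 0, 0], 0],
  [[0, 0, 0], 0],
])

```text
clock: 25.3
tcp_pos: [0.5972, -0.2274, 0.2739]
orientation: [0.887, 3.013, 0.0]
contact_force: [-0.2, -0.3, -2.0]
grip_width: 0.0136
```

Request:
jog_arm([
  [[0, 0, -0.1], 0],
  [[0, 0, 0], 0],
  [[0, 0, 0], 0],
])

```text
clock: 25.6
tcp_pos: [0.5973, -0.2274, 0.2728]
orientation: [0.887, 3.013, -0.0]
contact_force: [-0.7, 0.3, -0.5]
grip_width: 0.0139
```

Request:
jog_arm([
  [[0, 0, -0.05], 0],
  [[0, 0, 0], 0],
  [[0, 0, 0], 0],
  [[0, 0, 0], 0],
  [[0, 0, 0], 0],
  [[0, 0, 0], 0],
  [[0, 0, 0], 0],
  [[0, 0, 0], 0],
  [[0, 0, 0], 0],
  [[0, 0, 0], 0],
])

```text
clock: 26.6
tcp_pos: [0.5972, -0.2273, 0.2722]
orientation: [0.887, 3.014, 0.0]
contact_force: [0.5, -0.4, 0.4]
grip_width: 0.0139
```

```bash
python3 look.py 10 1
python3 - <<'E'
from foot import *
fs=[]
for _ in range(6): grab_frame("top"); fs.append(get_obs()["contact_force"])
o=get_obs();T=o["tcp_pos"];yaw=.998;print("F",np.mean(fs,0).round(2),o["clock"],T)
r,h=masks("pics/s10.png",(280,170,345,225));print(r,h)
E
```

```text
26.6 [ 0.5972 -0.2273  0.2722] [ 0.5 -0.4  0.4] [-0.01 -0.06  0.01] yaw 0.998
crop origin 264 134
[[(np.int32(10), array([309.3, 169.6])), (np.int32(5), array([343.2, 205.6]))], [(np.int32(147), array([317.85, 165.07])), (np.int32(411), array([349.82, 169.72])), (np.int32(12), array([291.83, 164.67])), (np.int32(12), array([310.5 , 193.33])), (np.int32(15), array([345.87, 199.93]))]]
F [ 0.06 -0.05 -0.42] 26.95 [ 0.59720391 -0.22728007  0.27219539]
[(np.int32(5), array([309.4, 170.8])), (np.int32(5), array([343.2, 205.6]))] [(np.int32(21), array([282.43, 172.29])), (np.int32(8), array([324.75, 170.25])), (np.int32(11), array([343.73, 172.82])), (np.int32(7), array([281.29, 190.43])), (np.int32(12), array([310.5 , 193.33])), (np.int32(4), array([343.75, 200.25]))]
```

View pics/c10.png

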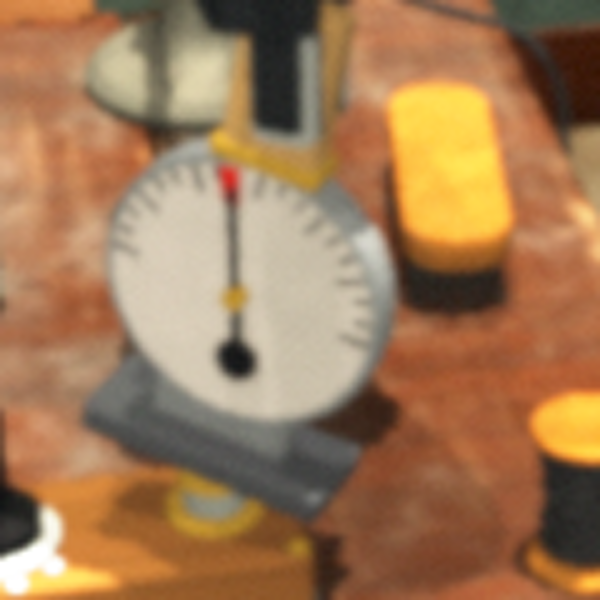

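Run:
```python
from foot import *
o=get_obs();T=o["tcp_pos"];yaw=.998;H=(310.6,193.5)
print(foot(H,T,yaw,.215))
im=cv2.imread("pics/s10.png").astype(float);g=im.mean(2);red=im[...,2]-im[...,1]
for v in range(166,192,2):
  r=g[v,303:318];w=np.clip(150-r,0,None);w=w*(w>.3*w.max());a=303+(w*np.arange(15)).sum()/w.sum()
  r=np.clip(red[v,301:319]-60,0,None);b=301+(r*np.arange(18)).sum()/(r.sum()+1e-9)
  print(v,"dark",round(a,2),(plane((a,v),T,yaw)-plane(H,T,yaw)).round(1),"red",round(b,2),round(r.sum()),(plane((b,v),T,yaw)-plane(H,T,yaw)).round(1) if r.sum()>100 else "")
```

```text
(array([  19.78578645, -133.05998742]), array([  34.72010644, -201.44833501]), array([ 0.56802553, -0.20846232,  0.07074706]))
166 dark 312.39 [-4.9 50.9] red 301.0 0 
168 dark 308.69 [ 1.7 46.1] red 309.34 254 [ 0.6 46.3]
170 dark 309.49 [ 0.5 42.8] red 309.51 251 [ 0.4 42.8]
172 dark 309.86 [-0.1 39.3] red 309.5 32 
174 dark 309.92 [-0.1 35.7] red 301.0 0 
176 dark 310.0 [-0.1 32.1] red 301.0 0 
178 dark 310.0 [ 0.1 28.5] red 301.0 0 
180 dark 310.25 [-0.3 24.9] red 301.0 0 
182 dark 310.28 [-0.2 21.3] red 301.0 0 
184 dark 310.32 [-0.1 17.6] red 301.0 0 
186 dark 310.32 [ 0.  13.9] red 301.0 0 
188 dark 310.35 [ 0.1 10.2] red 301.0 0 
190 dark 310.45 [0.  6.5] red 301.0 0
```

```bash
python3 -c "
from bench import *
print(hand_in())"
```

```text
the job is handed in; nothing more can be done
None
```

The job is handed in at about 27 s. The selector is at the red dot, and the gripper holds the gauge at rest on the stud with the pointer in the red mark.

**What I did:**
- I turned the knob from 0.5 to 1.0 and saw the stud rise.
- I took the gauge by its grip and turned it so the scene camera could read the dial.
- Rocking it directly on the cap did not work: the foot slid about 15 mm on the brass and the gauge stayed upright. I lifted it and pre-tilted it by pressing the end of its foot lightly (about 4 N) on the edge of the wooden deck. Then I set it back on the cap already leaning.

**Last checks:**

| Check | Result |
|---|---|
| Selector | Gripper yaw matches 1.0 within about 0.01 rad |
| Cap | About 2.5–2.7 N, so about 2.8 mm of 6 mm by force; 3.2 mm by camera |
| Foot middle | About 1 mm from the stud axis by ray casting, with about 2 mm uncertainty |
| Pointer | Inside the red mark, about 0.014 rad from its middle (band is ±0.07 rad), close to what the pictures resolve |

I never moved the spools or the tin on purpose, and nothing touched them as far as the pictures show. I did not measure their positions again at the end.

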